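# Change a depositor nozzle bar from two outlets to three

### The arm

A 6-joint arm with a two-finger parallel gripper is mounted at the origin on the work surface. World frame = base frame: x ahead of the robot, y to its left, z up, the work surface at z = 0. Lengths are in m, angles in rad, forces in N, time in s.
With the tool pointing down it reaches from about 0.375 to 0.9 m from the base axis. Payload 3.1 kg.
Tool frame: the origin (TCP) lies between the finger pads; the fingertips stand 11 mm ahead of it and the grasp point (between the pads) lies 8 mm behind it; z points along the fingers, y is the line along which they close (so a half turn about z gives the same grasp; the last joint's range is limited). The gripper opens to 87 mm and grips with 3 to 60 N. Pads are 19 mm wide; open, the fingers measure 117 mm over their backs; the gripper's body (75 mm by 190 mm) begins 51 mm behind the grasp point.
Start: joints at [1.016, 0.527, 1.433, -0, 1.181, -0.178], TCP at [0.229, 0.581, 0.234] pointing down, gripper open.
Joint ranges: [-3.08, 3.08], [-0.75, 2.2], [0.22, 2.44], [-1.43, 4.57], [0, 2.65], [-2.85, 2.85]. Speed limits (rad/s): [2.79, 2.79, 3.14, 3.14, 3.14, 3.14].

### API

Orientations are given as a unit quaternion [x, y, z, w].
In Python, from rig import robot gives the robot as it stands.
- The arm moves only by the tool move_arm, never from a script. Its argument "moves" is text: rows parted by semicolons, each of 7 numbers parted by spaces: the shift along the tool's x, y, z in units of 100 mm (1.0 is 100 mm), then the turn, a rotation vector about the tool's x, y, z in units of 90 degrees (1.0 is 90 degrees), then the opening, from 0 (shut) to 1 (fully open). A call has 1 to 12 rows; each row is the pose to reach, as a shift and turn from the pose commanded when the call began, along the tool's axes at that moment; what a row does not reach only later rows make up. A row lasts 1/10 s, in which the tool goes at most 50 mm and 8.59 degrees, less where a joint would pass 70% of its speed; a pose out of reach is approached as far as the arm can. A call with a number of a shift or a turn outside -1 to 1 is refused whole. A call with a gripper value outside its range is refused whole. The fingers move at their own pace and stop on an object; "squeeze" is the grip in N (left out, the last holds). Time passes only in rows, so rows that repeat a pose let the fingers close. It gives the time, the measured TCP pose, the force, the opening and the grip force at its end, in the units of the state.
- robot.get_obs(): the state, without advancing time (a new reading comes with each control period).
- robot.camera(name): name is "side" or "top"; returns a dict with "image" (384x512x3 uint8, red, green, blue), "intrinsics" (3x3 intrinsics, pixels), "extrinsics" (4x4, takes a point from world to camera coordinates). Camera axes: x right, y up, looking along -z (the intrinsics and any distortion apply to the point x, -y, -z); pixel columns grow to the right and rows downward; lengths in m; the calibration is good to about 2 mm. A picture is of the moment at which its call begins. There is no depth.
- robot.hand_in(): hands the job in; it is judged then, once.
The state is a dict: "time": time; "q": joint angles; "joint_velocities": joint speeds; "joint_torque": joint torques, N m; "position": TCP position; "tool_rot": TCP orientation; "ft_force": force on the tool from outside, world axes, zero at the start; "moment": the same for the moment, N m; "grip_width": finger opening in m; "grip_force": force on a finger pad.
Only numpy, scipy, OpenCV 4.12 (cv2) and the standard library are available. Lean on these libraries where they do the work, as an engineer would, in place of code of your own. Each camera call takes 0.05 s, during which the arm holds its last target. There are 200 camera calls.

### The job

One of the three sockets of the nozzle bar is shut with a short domed brass plug. Push in that socket's release collar, take the plug out and put it in the empty parts tray; then take the spare round spout, the one like the two spouts already on the bar, from the white rack and push it into the freed socket until it is fully home and gripped. Leave the two fitted spouts in place and the fan-mouthed spout in the rack.

Things in the scene. Friction and masses are not known exactly. Their poses are not given: they have to be found in the camera images.
- nozzle_bar: stainless nozzle bar of a batter depositor, fixed, sockets up. Bar 230 mm along its y, 62 mm wide (78 mm at the white cradle blocks), top 30 mm above the bench; an inlet ferrule juts 22 mm from its +y end. Origin on the bench under the bar's middle, z up. Three alike sockets at y = -80, 0, +80 mm: steel housing 44 mm diameter, to 48 mm high, a black release collar above it
- socket0 (a point): mouth centre of socket 0 (y = -80 mm on the bar), 64 mm above the bench, level with the collar's top face when out; fixed, z up; opening 21 mm. Spring jaws inside lock into the stem's groove; a sprung valve below pushes the stem up with 4 to 5 N. To fit: push the stem straight down, 10 to 15 N, till its tip is 42 mm below this point and it snaps in; not locked, it rises 6 mm or more
- collar0 (a joint): release collar of socket 0: black ring round the stem, 49 mm outside, 21 mm opening. In m: 0 out, 0.008 fully pushed down; springs back; 5 N to start, 9 N fully in. From 0.0065 the jaws let go and the valve lifts the stem 6 mm; it then stays loose, the collar about 0.005 in, and lifts out with under 10 N. The collar also dips by itself while a stem is pushed in, and is out once it has locked
- socket1 (a point): mouth centre of socket 1 (y = 0 mm on the bar), 64 mm above the bench, level with the collar's top face when out; fixed, z up; opening 21 mm. Spring jaws inside lock into the stem's groove; a sprung valve below pushes the stem up with 4 to 5 N. To fit: push the stem straight down, 10 to 15 N, till its tip is 42 mm below this point and it snaps in; not locked, it rises 6 mm or more
- collar1 (a joint): release collar of socket 1: black ring round the stem, 49 mm outside, 21 mm opening. In m: 0 out, 0.008 fully pushed down; springs back; 5 N to start, 9 N fully in. From 0.0065 the jaws let go and the valve lifts the stem 6 mm; it then stays loose, the collar about 0.005 in, and lifts out with under 10 N. The collar also dips by itself while a stem is pushed in, and is out once it has locked
- socket2 (a point): mouth centre of socket 2 (y = 80 mm on the bar), 64 mm above the bench, level with the collar's top face when out; fixed, z up; opening 21 mm. Spring jaws inside lock into the stem's groove; a sprung valve below pushes the stem up with 4 to 5 N. To fit: push the stem straight down, 10 to 15 N, till its tip is 42 mm below this point and it snaps in; not locked, it rises 6 mm or more
- collar2 (a joint): release collar of socket 2: black ring round the stem, 49 mm outside, 21 mm opening. In m: 0 out, 0.008 fully pushed down; springs back; 5 N to start, 9 N fully in. From 0.0065 the jaws let go and the valve lifts the stem 6 mm; it then stays loose, the collar about 0.005 in, and lifts out with under 10 N. The collar also dips by itself while a stem is pushed in, and is out once it has locked
- plug: brass blanking plug in one of the sockets (any), 70 mm long, 0.08 to 0.16 kg. Origin on its axis at the stem tip (42 mm below the socket point while locked), z to the head. Stem 18 mm diameter, coned to 10 mm at the tip, groove at 12 to 19 mm, up to 46 mm; round head 20 mm diameter, domed, from 46 to 70 mm: 28 mm stand above the collar top, room for fingers to straddle it and press the collar
- plug_head (a point): top of the plug's domed head, on its axis, 70 mm from the stem tip
- spare: brass round spout to be fitted, 97 mm long, 0.09 to 0.17 kg, upright in one of the rack's holes, stem tip 8 mm above the bench. Origin on its axis at the stem tip, z to the mouth. Stem 18 mm diameter, coned to 10 mm at the tip, groove at 12 to 19 mm, up to 46 mm; hexagonal flange 24 mm across flats from 46 to 53 mm; body 18 mm diameter from 53 to 79 mm (grip here); taper to a 10 mm round mouth
- spare_mouth (a point): centre of the spare round spout's mouth, on its axis, 97 mm from its stem tip: 105 mm above the bench in the rack, 119 mm when fully home in the bar
- fan: fan-mouthed brass spout in the other hole of the rack: stem, flange and body like the round ones, but a flat slot mouth 38 mm wide and 9 mm thick on top; 97 mm long. Origin at the stem tip, 8 mm above the bench. To be left in the rack
- fitted_a: one of the two round spouts already locked in the bar, the same as the spare. Origin on its axis at the stem tip, 42 mm below its socket point; mouth 119 mm above the bench. To be left in place
- fitted_b: the other of the two round spouts already locked in the bar, the same as the spare. Origin on its axis at the stem tip, 42 mm below its socket point; mouth 119 mm above the bench. To be left in place
- rack: white plastic spout rack, fixed, 150 mm (its x) by 62 mm, 48 mm high, two upright holes at x = -36 and +36 mm, 20.5 mm diameter, floor 8 mm above the bench. Origin on the bench under its middle, z up. Stands to one side of the bar, left or right
- tray: open, empty aluminium parts tray, fixed, 200 mm (its x) by 170 mm, 32 mm high, walls and floor 3 mm. Origin on the bench under its middle, z up. Stands on the other side of the bar
Mind the look-alikes: they are no part of the job. What is shaped like the fan but orange or turquoise is not meant. What is shaped like the spare but turquoise is not meant.

How it is judged:
On the way, in this order (a step that is already met when the one before it is completed fails the run):
1. the collar of the plug's socket is pushed in until the plug lets go and rises (((value of joint collar0 above 0.006 m and horizontal distance between plug and socket0 below 0.006 m and z of plug in the frame of socket0 between -0.039 and -0.02 m) or (value of joint collar1 above 0.006 m and horizontal distance between plug and socket1 below 0.006 m and z of plug in the frame of socket1 between -0.039 and -0.02 m) or (value of joint collar2 above 0.006 m and horizontal distance between plug and socket2 below 0.006 m and z of plug in the frame of socket2 between -0.039 and -0.02 m))), for 0.1 s.
2. the plug has been put in the tray and let go (x of plug in the frame of tray between -0.098 and 0.098 m and y of plug in the frame of tray between -0.083 and 0.083 m and z of plug in the frame of tray below 0.085 m and linear speed of plug below 0.05 m/s and contact force between the fingers and plug below 0.1 N), for 0.2 s.
At the end, for the whole second after the job is handed in: Spare round spout home in the freed socket: on axis within 4 mm, tip 40 to 46 mm below the socket site, upright within 0.1 rad; all collars out within 1.5 mm; fitted spouts still home, fan spout still in the rack; plug at rest in the tray, both ends inside its outline, under 85 mm high (((horizontal distance between spare and socket0 below 0.004 m and z of spare in the frame of socket0 between -0.046 and -0.04 m) or (horizontal distance between spare and socket1 below 0.004 m and z of spare in the frame of socket1 between -0.046 and -0.04 m) or (horizontal distance between spare and socket2 below 0.004 m and z of spare in the frame of socket2 between -0.046 and -0.04 m)) and angle between spare's own z axis and vertical below 0.1 rad and linear speed of spare below 0.02 m/s and value of joint each of collar0, collar1, collar2 below 0.0015 m and ((horizontal distance between fitted_a and socket0 below 0.004 m and z of fitted_a in the frame of socket0 between -0.046 and -0.04 m) or (horizontal distance between fitted_a and socket1 below 0.004 m and z of fitted_a in the frame of socket1 between -0.046 and -0.04 m) or (horizontal distance between fitted_a and socket2 below 0.004 m and z of fitted_a in the frame of socket2 between -0.046 and -0.04 m)) and ((horizontal distance between fitted_b and socket0 below 0.004 m and z of fitted_b in the frame of socket0 between -0.046 and -0.04 m) or (horizontal distance between fitted_b and socket1 below 0.004 m and z of fitted_b in the frame of socket1 between -0.046 and -0.04 m) or (horizontal distance between fitted_b and socket2 below 0.004 m and z of fitted_b in the frame of socket2 between -0.046 and -0.04 m)) and height (world z) of fan below 0.014 m and horizontal distance between fan and rack below 0.042 m and x of plug in the frame of tray between -0.098 and 0.098 m and y of plug in the frame of tray between -0.083 and 0.083 m and z of each of plug, plug_head in the frame of tray below 0.085 m and x of plug_head in the frame of tray between -0.098 and 0.098 m and y of plug_head in the frame of tray between -0.083 and 0.083 m and linear speed of plug below 0.05 m/s); the robot touches nothing.
It fails at once if a fitted spout is let go or pulled out of its socket (distance of any of fitted_a, fitted_b from where it was at the start of the episode above 0.005 m).
It fails at once if the fan-mouthed spout is taken out of the rack (height (world z) of fan above 0.03 m).
It also fails if it takes over 61 s, if anything falls off the work surface, if the arm or the gripper's body presses on something with over 40 N, if the wrist force passes 120 N, or if a joint passes its speed limit or range.

## Working session

There is one attempt and no reset: what is moved stays moved. The work goes in short steps, Python scripts to look and compute and a tool call to move; the robot and the scene stay as the last step left them, time stands still between calls to the robot, and variables do not carry over. Pictures are saved under pics/ and viewed, at most 12 in all, crops included, and the job is handed in when it is done.

Besides the shell and the picture viewer there is one more tool, called after "Request:" as a command line: name --argument value ..., lists and objects as JSON in quotes. move_arm: Moves the arm, as the interface text tells. Shifts and turns lie within -1 to 1; 1 stands for 100 mm of shift or 90 degrees of turn. Its arguments: {"type":"object","properties":{"moves":{"type":"string"},"squeeze":{"type":"number"}},"required":["moves"]}

```bash
mkdir -p pics
cat > h.py <<'E'
import numpy as np, cv2
from rig import robot
from scipy.spatial.transform import Rotation as R
def snap(n,f=None):
    c=robot.camera(n)
    if f: cv2.imwrite('pics/'+f,c['image'][:,:,::-1])
    return c
def ray(c,u,v):
    K=c['intrinsics'];E=c['extrinsics'];d=np.linalg.inv(K)@[u,v,1];d=np.array([d[0],-d[1],-d[2]])
    return -E[:3,:3].T@E[:3,3],E[:3,:3].T@d
def onz(c,u,v,z):
    o,d=ray(c,u,v);return o+d*(z-o[2])/d[2]
def proj(c,p):
    q=c['extrinsics'][:3,:3]@p+c['extrinsics'][:3,3];q=c['intrinsics']@[q[0],-q[1],-q[2]];return q[:2]/q[2]
def two(c1,p1,c2,p2):
    o1,d1=ray(c1,*p1);o2,d2=ray(c2,*p2);s=np.linalg.lstsq(np.c_[d1,-d2],o2-o1,rcond=None)[0]
    a,b=o1+d1*s[0],o2+d2*s[1];return (a+b)/2,np.linalg.norm(a-b)
def go(p):  # shift in tool axes, units of moves
    o=robot.get_obs();return R.from_quat(o['tool_rot']).inv().apply(np.array(p)-o['position'])*10
E
python3 - <<'E'
from h import *
a=snap('top','top.png');b=snap('side','side.png')
np.set_printoptions(precision=3,suppress=True)
o=robot.get_obs();print(o);print(R.from_quat(o['tool_rot']).as_matrix())
for c in(a,b):print(c['intrinsics'],c['extrinsics'],c.keys())
E
```

```text
{'time': 0.1, 'q': array([ 1.016,  0.528,  1.434, -0.   ,  1.181, -0.178]), 'joint_velocities': array([ 0.   , -0.002, -0.004, -0.   ,  0.002, -0.001]), 'joint_torque': array([ -0.001, -44.099, -17.715,   0.063,   0.053,  -0.   ]), 'position': array([0.229, 0.581, 0.233]), 'tool_rot': array([ 0.187,  0.982, -0.001, -0.   ]), 'ft_force': array([ 0.079,  1.025, -0.907]), 'moment': array([0.013, 0.014, 0.05 ]), 'grip_force': 0.0, 'grip_width': 0.08684286155161651}
[[-0.93   0.367 -0.001]
 [ 0.367  0.93  -0.002]
 [ 0.    -0.002 -1.   ]]
[[427.157   0.    245.993]
 [  0.    427.157 188.781]
 [  0.      0.      1.   ]] [[ 0.018 -1.    -0.005 -0.047]
 [ 0.985  0.017  0.172 -0.556]
 [-0.171 -0.008  0.985 -1.017]
 [ 0.     0.     0.     1.   ]] dict_keys(['image', 'intrinsics', 'extrinsics'])
[[402.874   0.    256.12 ]
 [  0.    402.874 201.567]
 [  0.      0.      1.   ]] [[ 0.977 -0.215  0.013 -0.505]
 [ 0.111  0.552  0.826 -0.102]
 [-0.185 -0.805  0.563 -1.001]
 [ 0.     0.     0.     1.   ]] dict_keys(['image', 'intrinsics', 'extrinsics'])
```

View pics/top.png

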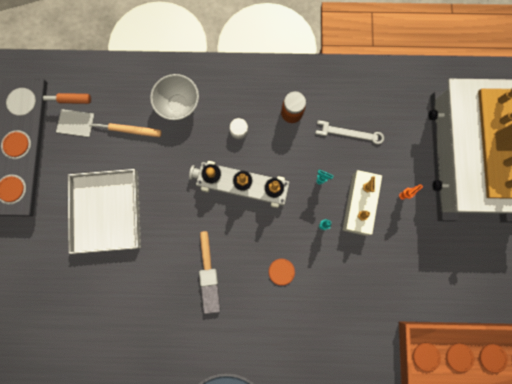

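View pics/side.png

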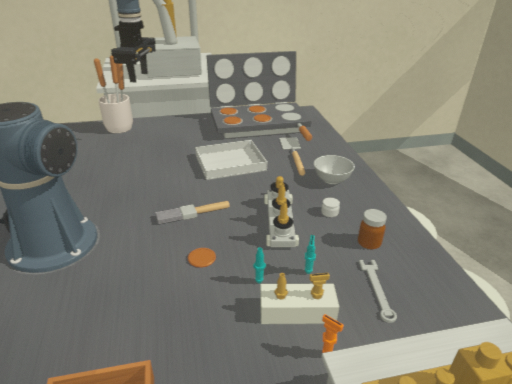

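Top view: the bar has sockets at (211,173), (243,180) and (275,187), with the ferrule at the left end. The plug looks to be at (211,173). The tray is at (104,212) and the rack at (364,203), holding the fan at (370,184) and a round spout at (365,214). The turquoise look-alikes are at (324,177) and (325,225), and the orange one is at (410,192). I'll confirm this in enlarged crops.

Run:
```python
from h import *
np.set_printoptions(precision=4,suppress=True)
a=snap('top');b=snap('side')
def crop(c,x,y,w,h,s):return cv2.resize(c['image'][y:y+h,x:x+w,::-1],None,fx=s,fy=s,interpolation=cv2.INTER_CUBIC)
t=crop(a,185,150,200,90,4);s=crop(b,240,165,110,165,3)
cv2.imwrite('pics/c1.png',t);cv2.imwrite('pics/c2.png',s)
for n,c,(x,y,w,h) in(('top',a,(185,150,200,90)),('side',b,(240,165,110,165))):
    hsv=cv2.cvtColor(c['image'],cv2.COLOR_RGB2HSV);m=cv2.inRange(hsv,(8,120,60),(28,255,255))
    mm=np.zeros_like(m);mm[y:y+h,x:x+w]=m[y:y+h,x:x+w]
    k,l,st,ce=cv2.connectedComponentsWithStats(mm)
    for i in range(1,k):
        if st[i,4]>15:print(n,st[i],ce[i])
    # white rack / bright regions
    m=cv2.inRange(hsv,(0,0,150),(179,70,255));m=cv2.morphologyEx(m,cv2.MORPH_CLOSE,np.ones((3,3)))
    k,l,st,ce=cv2.connectedComponentsWithStats(m)
    for i in range(1,k):
        if 150<st[i,4]<6000:
            print(n,'white',st[i],ce[i],cv2.minAreaRect(np.argwhere(l==i)[:,::-1].astype(np.float32)))
```

```text
top [205 167  10  10  83] [209.9277 171.4458]
top [236 173  13  13 126] [242.2302 178.9365]
top [363 177  12  15 109] [369.2202 185.2936]
top [268 180  13  13 124] [274.1694 186.2258]
top [358 211  12   9  81] [363.0617 214.8025]
top [201 232   7   8  55] [203.9455 235.5636]
top white [151  74  48  46 995] [174.6372 102.3729] ((174.25001525878906, 96.25001525878906), (44.547725677490234, 46.66904067993164), 45.0)
top white [ 449   78   63  134 4463] [471.3303 145.1501] ((480.0, 144.5), (133.0, 62.0), 90.0)
top white [  6  88  29  27 617] [ 20.3793 101.0097] ((20.0, 101.0), (26.0, 28.0), 90.0)
top white [284  91  22  21 349] [294.6819 101.1605] ((294.5, 101.0), (20.0, 21.0), 90.0)
top white [ 56 109  52  28 777] [ 76.1725 122.9897] ((82.20999145507812, 123.52999877929688), (50.06316375732422, 23.617366790771484), 8.130102157592773)
top white [230 118  18  18 266] [238.2857 126.5451] ((238.5, 126.5), (17.0, 17.0), 90.0)
top white [316 120  68  24 495] [348.5697 132.1879] ((349.9422912597656, 132.78846740722656), (67.66004943847656, 13.335895538330078), 11.309932708740234)
top white [ 1
[... 1973 characters left out ...]
  19 243] [331.6091 205.7737] ((331.0, 207.0), (18.0, 16.0), 90.0)
side white [161 205  36  14 261] [183.0115 211.8659] ((178.5, 211.5), (13.0, 35.0), 90.0)
side white [364 209  23  17 256] [375.5234 215.9023] ((375.1847229003906, 215.3280029296875), (22.825284957885742, 13.328052520751953), 28.610458374023438)
side white [267 225  32  21 318] [285.3711 237.1635] ((282.5, 235.0), (20.0, 31.0), 90.0)
side white [360 260  37  62 545] [378.8495 290.7817] ((378.3269348144531, 289.7835998535156), (68.83726501464844, 14.493975639343262), 68.5870361328125)
side white [ 260  283   80   41 2615] [297.5843 304.1671] ((299.4999694824219, 302.9999694824219), (78.99998474121094, 39.99999237060547), -0.0)
```

View pics/c1.png

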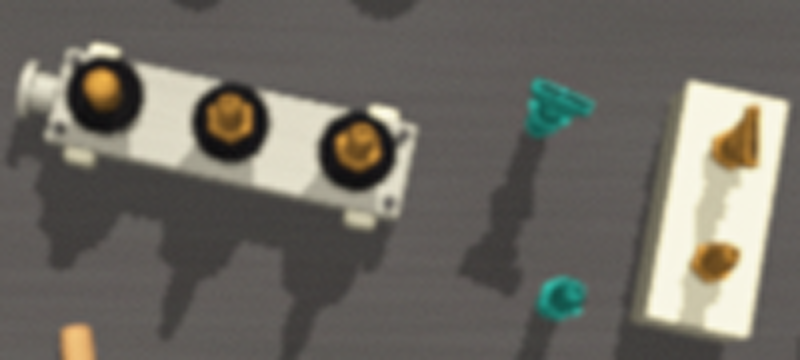

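View pics/c2.png

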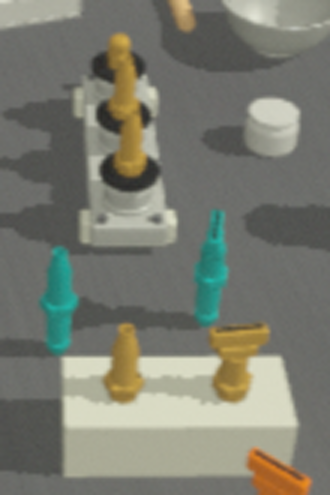

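Confirmed in the crops. The plug is the domed, hexless head at top (211,173), in the ferrule-end socket, which is socket2. The spare is the round brass spout in the rack, at top (364,215) and side (281,287). The fan is at (369,185). The turquoise and orange ones stand loose on the bench and aren't used.

Run:
```python
from h import *
np.set_printoptions(precision=4,suppress=True)
a=snap('top');b=snap('side')
for c in(a,b):print('cam',ray(c,256,192)[0])
g=cv2.cvtColor(a['image'],cv2.COLOR_RGB2HSV)
up=lambda im:cv2.resize(im,None,fx=8,fy=8,interpolation=cv2.INTER_CUBIC)
U=lambda p,x,y:((p[0]+.5)/8-.5+x,(p[1]+.5)/8-.5+y)
cs=[]
for x,y in((211,173),(243,180),(275,187)):
    s=up(a['image'][y-14:y+15,x-14:x+15]);hs=cv2.cvtColor(s,cv2.COLOR_RGB2HSV)
    m=((hs[:,:,2]<45)|((hs[:,:,1]>110)&(hs[:,:,0]<30))).astype(np.uint8)
    m=cv2.morphologyEx(m,cv2.MORPH_OPEN,cv2.getStructuringElement(2,(41,41)))
    k=max(cv2.findContours(m,0,1)[0],key=cv2.contourArea);p,ax,an=cv2.fitEllipse(k)
    w=onz(a,*U(p,x-14,y-14),.060);cs.append(w);print('collar',U(p,x-14,y-14),np.array(ax)/8,w)
print('spacing',np.diff(cs,axis=0),[np.linalg.norm(d[:2]) for d in np.diff(cs,axis=0)])
for w in cs:print('socket in side',proj(b,w+[0,0,.004]),'head/mouth side',proj(b,w+[0,0,.032]),proj(b,w+[0,0,.059]),'top',proj(a,w+[0,0,.032]),proj(a,w+[0,0,.059]))
# brass profiles
for n,c,(x,y,w,h) in(('plugtop',a,(200,160,22,24)),('plugside',b,(272,172,20,18)),('sparetop',a,(355,206,20,18)),('spareside',b,(270,268,24,36)),('fantop',a,(358,172,22,26))):
    s=up(c['image'][y:y+h,x:x+w]);hs=cv2.cvtColor(s,cv2.COLOR_RGB2HSV);m=((hs[:,:,1]>120)&(hs[:,:,2]>60)&(hs[:,:,0]<30)&(hs[:,:,0]>7)).astype(np.uint8)
    k=max(cv2.findContours(m,0,1)[0],key=cv2.contourArea);r=cv2.boundingRect(k);M=cv2.moments(k)
    print(n,'bbox',U(r[:2],x,y),U((r[0]+r[2],r[1]+r[3]),x,y),'cen',U((M['m10']/M['m00'],M['m01']/M['m00']),x,y))
    if 'side' in n:
        for f in(.05,.2,.5,.7,.85,.95):
            yy=int(r[1]+f*r[3]);q=np.flatnonzero(m[yy]);print('  row',U((q.mean(),yy),x,y),len(q)/8)
# rack & tray corners from top
for n,(x,y,w,h),z in(('rack',(335,160,60,85),.048),('tray',(60,160,85,100),.032)):
    s=up(a['image'][y:y+h,x:x+w]);hs=cv2.cvtColor(s,cv2.COLOR_RGB2HSV)
    m=((hs[:,:,2]>(185 if n=='rack' else 110))|((hs[:,:,1]>110)&(hs[:,:,2]>60))).astype(np.uint8)
    m=cv2.morphologyEx(m,cv2.MORPH_CLOSE,np.ones((61,61)));k=max(cv2.findContours(m,0,1)[0],key=cv2.contourArea)
    B=cv2.boxPoints(cv2.minAreaRect(k));W=np.array([onz(a,*U(p,x,y),z) for p in B]);print(n,W,W.mean(0),np.linalg.norm(W-np.roll(W,1,0),axis=1))
```

```text
cam [ 0.3742 -0.0463  1.0972]
cam [ 0.3197 -0.8584  0.6542]
collar (209.68821048736572, 174.39681243896484) [13.3521 17.5981] [0.5895 0.0531 0.06  ]
collar (241.96103954315186, 181.284255027771) [14.3342 17.2542] [ 0.5734 -0.0273  0.06  ]
collar (273.4449872970581, 188.39446830749512) [13.5182 17.4382] [ 0.5569 -0.1052  0.06  ]
spacing [[-0.0161 -0.0804  0.    ]
 [-0.0165 -0.0779  0.    ]] [np.float64(0.08196620015934078), np.float64(0.07965792862808388)]
socket in side [277.7289 185.0329] head/mouth side [278.1703 176.3281] [278.6082 167.6946] top [208.5036 171.674 ] [207.4461 169.2432]
socket in side [279.7396 201.7061] head/mouth side [280.2407 192.6853] [280.7385 183.7219] top [241.7655 178.7642] [241.5909 176.5141]
socket in side [281.5668 220.1097] head/mouth side [282.1317 210.7751] [282.6942 201.481 ] top [274.2208 186.0854] [274.9137 184.0232]
plugtop bbox (205.0625, 166.0625) (214.9375, 177.0625) cen (210.08641400081785, 171.48549707464377)
plugside bbox (275.3125, 175.9375) (285.1875, 189.5625) cen (279.887559841906, 183.28170577265644)
  row (np.float64(279.5), 176.5625) 
[... 388 characters left out ...]
967442, 286.7561913955691)
  row (np.float64(281.75), 273.6875) 4.5
  row (np.float64(281.75), 277.5625) 6.0
  row (np.float64(281.125), 285.3125) 7.25
  row (np.float64(280.5), 290.4375) 11.5
  row (np.float64(280.9375), 294.3125) 9.875
  row (np.float64(280.5), 296.9375) 7.0
fantop bbox (362.8125, 176.3125) (374.1875, 191.6875) cen (369.29281726677186, 185.3591725242672)
rack [[ 0.4597 -0.2833  0.048 ]
 [ 0.6104 -0.3136  0.048 ]
 [ 0.5995 -0.3784  0.048 ]
 [ 0.4493 -0.3465  0.048 ]] [ 0.5297 -0.3305  0.048 ] [0.0641 0.1538 0.0657 0.1535]
tray [[0.5918 0.4359 0.032 ]
 [0.6117 0.2401 0.032 ]
 [0.4073 0.211  0.032 ]
 [0.3883 0.4004 0.032 ]] [0.4998 0.3219 0.032 ] [0.2066 0.1968 0.2065 0.1904]
```

Run:
```python
from h import *
np.set_printoptions(precision=4,suppress=True)
a=snap('top');b=snap('side')
V=cv2.cvtColor(a['image'],cv2.COLOR_RGB2HSV)[:,:,2]
print(V[174,196:228],V[160:190,211]); print(V[188,260:292])
cs=[]
for x,y in((211,173),(243,180),(275,187)):
  for th in(28,40):
    s=cv2.resize(V[y-14:y+15,x-14:x+15],None,fx=8,fy=8,interpolation=cv2.INTER_CUBIC);m=(s<th).astype(np.uint8)
    m=cv2.morphologyEx(m,cv2.MORPH_OPEN,np.ones((13,13)))
    k=cv2.convexHull(max(cv2.findContours(m,0,1)[0],key=cv2.contourArea));(p,ax,an)=cv2.fitEllipse(k)
    u=[(p[0]+.5)/8-.5+x-14,(p[1]+.5)/8-.5+y-14];w=onz(a,*u,.061);print(th,u,np.array(ax)/8,w)
print('plug',two(a,(210.05,171.55),b,(279.4,182.5)),onz(a,210.05,171.55,.077),onz(b,279.4,182.5,.078))
print('spare',two(a,(363.1,214.9),b,(281.1,285.5)),onz(b,280.7,290.4,.0575),onz(b,281.75,273,.105))
for p in ([.4944,-.3233],[.49,-.325],[.494,-.32]):
  print(p,[proj(c,np.array(p+[z])).round(1) for c in(a,b) for z in(.0575,.105)])
```

```text
[190 190 185 195 184 125  49  24  25  28  53 102 140 153 155 146 125 101
  78  51  32  24  25  30  83 170 214 221 220 219 219 219] [125 207 241 210 117  39  44 125 206 234 230 221 209 182 146 109  88  59
  28  21  20  17  29  73 127 154 161 152 119  84]
[227 227 225 201 136  56  26  23  47 106 142 136 116 108 105 101 110 157
 200 180  93  33  26  76 171 219 220 183 126  96  95  94]
28 [210.85881805419922, 173.93343925476074] [15.7098 16.705 ] [0.5905 0.0501 0.061 ]
40 [210.7340202331543, 173.43277835845947] [17.2166 17.8328] [0.5918 0.0505 0.061 ]
28 [242.14907836914062, 185.23144721984863] [ 7.3215 12.9641] [ 0.5633 -0.0279  0.061 ]
40 [242.1387538909912, 180.79677772521973] [16.9601 17.123 ] [ 0.5745 -0.0277  0.061 ]
28 [272.90115547180176, 191.15133666992188] [ 9.6601 14.0835] [ 0.5498 -0.1039  0.061 ]
40 [273.10526275634766, 189.12700271606445] [14.3503 16.4713] [ 0.5549 -0.1043  0.061 ]
plug (array([0.5936, 0.0513, 0.0729]), np.float64(0.0005788612257694749)) [0.5931 0.0508 0.077 ] [0.5909 0.0432 0.078 ]
spare (array([ 0.4949, -0.3211,  0.0711]), np.float64(0.0023360817321628926)) [ 0.4959 -0.3212  0.0575] [ 0.4957 -0.321   0.105 ]
[0.4944, -0.3233] [array([362.6, 215.3]), array([368., 213.]), array([280.2, 291.3]), array([281.4, 273.9])]
[0.49, -0.325] [array([363.4, 217.1]), array([368.8, 214.9]), array([278.3, 292.3]), array([279.4, 274.9])]
[0.494, -0.32] [array([361.3, 215.4]), array([366.6, 213.2]), array([279.6, 290.1]), array([280.7, 272.8])]
```

Request:
move_arm --moves "-.45 -.3 0 0 0 0 1; -.89 -.6 0 0 0 0 1; -.89 -.6 0 0 0 0 1"

```text
time: 0.7
position: [0.2921, 0.4892, 0.2334]
tool_rot: [0.189, 0.982, -0.001, 0.0]
ft_force: [0.8, 0.8, 0.4]
grip_width: 0.0871
grip_force: 0.0
```

Request:
move_arm --moves "-.45 -.3 0 0 0 0 1; -.89 -.6 0 0 0 0 1; -.89 -.6 0 0 0 0 1"

```text
time: 1.0
position: [0.3533, 0.4014, 0.2337]
tool_rot: [0.189, 0.982, -0.001, 0.001]
ft_force: [-0.5, 0.7, 0.5]
grip_width: 0.087
grip_force: 0.0
```

Request:
move_arm --moves "-.45 -.3 0 0 0 0 1; -.89 -.6 0 0 0 0 1; -.89 -.6 0 0 0 0 1"

```text
time: 1.3
position: [0.4144, 0.3135, 0.2338]
tool_rot: [0.189, 0.982, 0.0, 0.001]
ft_force: [0.4, 1.4, 0.9]
grip_width: 0.0872
grip_force: 0.0
```

Request:
move_arm --moves "-.45 -.3 0 0 0 0 1; -.89 -.6 0 0 0 0 1; -.89 -.6 0 0 0 0 1"

```text
time: 1.6
position: [0.4757, 0.2253, 0.2339]
tool_rot: [0.189, 0.982, 0.0, 0.002]
ft_force: [-0.1, 1.0, -0.2]
grip_width: 0.0874
grip_force: 0.0
```

Request:
move_arm --moves "-.45 -.3 0 0 0 0 1; -.89 -.6 0 0 0 0 1; -.89 -.6 0 0 0 0 1"

```text
time: 1.9
position: [0.5367, 0.1368, 0.2339]
tool_rot: [0.189, 0.982, 0.0, 0.002]
ft_force: [0.6, 0.7, 0.7]
grip_width: 0.0867
grip_force: 0.0
```

Request:
move_arm --moves "-.2 -.15 0 0 0 .1 .33; -.4 -.3 0 0 0 .19 .33; -.6 -.4 0 0 0 .28 .33; -.8 -.5 .1 0 0 .37 .33; -.87 -.6 .2 0 0 .46 .33; -.87 -.6 .3 0 0 .55 .33; -.87 -.6 .4 0 0 .64 .33; -.87 -.6 .5 0 0 .73 .33; -.87 -.6 .6 0 0 .82 .33; -.87 -.6 .7 0 0 .9 .33; -.87 -.6 .7 0 0 .9 .33; -.87 -.6 .7 0 0 .9 .33"

```text
time: 3.1
position: [0.5918, 0.0529, 0.1635]
tool_rot: [0.779, 0.627, -0.0, -0.0]
ft_force: [-0.3, -0.8, 0.5]
grip_width: 0.0285
grip_force: 0.0
```

Run:
```python
from h import *
np.set_printoptions(precision=3,suppress=True)
a=snap('top');b=snap('side')
f=lambda c,x,y,w,h:cv2.resize(c['image'][y:y+h,x:x+w,::-1],(400,400),interpolation=cv2.INTER_CUBIC)
cv2.imwrite('pics/c3.png',np.hstack([f(a,160,120,100,100),f(b,230,120,100,100)]))
o=robot.get_obs();print(o['position'],R.from_quat(o['tool_rot']).as_matrix(),o['grip_width'],o['q'])
print(go([.5925,.0508,.08]))
for c in(a,b):print(proj(c,o['position']+[0,0,-.011]))
```

```text
[0.592 0.052 0.164] [[ 0.215  0.977  0.001]
 [ 0.977 -0.215  0.   ]
 [ 0.     0.001 -1.   ]] 0.02846690622089792 [-0.1    0.573  1.577  0.     0.991  0.116]
[-0.014  0.004  0.841]
[206.47  164.748]
[280.32  156.497]
```

View pics/c3.png

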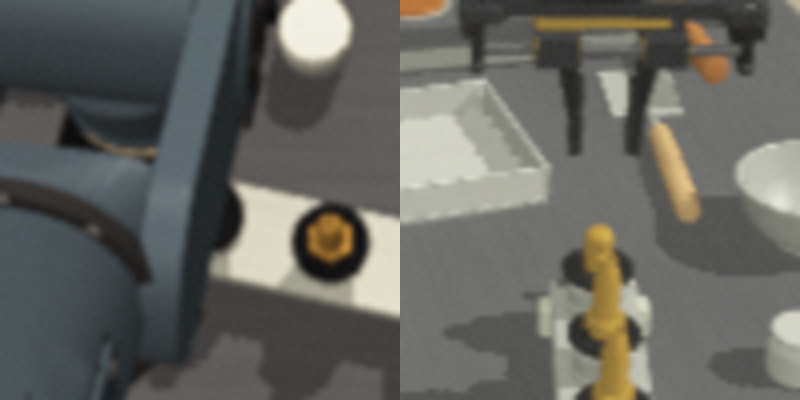

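The tip midpoint at crop (603,153), side px (280.8,158), is above the plug head at (600,235), px (280,179). They're aligned to about 1 mm, so I'll descend and press.

Request:
move_arm --moves "-.01 0 .3 0 0 0 .33; -.01 0 .6 0 0 0 .33; -.01 0 .75 0 0 0 .33; -.01 0 .84 0 0 0 .33; -.01 0 .84 0 0 0 .33"

```text
time: 3.7
position: [0.5915, 0.0505, 0.0789]
tool_rot: [0.78, 0.626, -0.001, -0.001]
ft_force: [0.1, -0.3, 0.6]
grip_width: 0.0288
grip_force: 0.0
```

Request:
move_arm --moves "0 0 .05 0 0 0 .33; 0 0 .08 0 0 0 .33; 0 0 .11 0 0 0 .33; 0 0 .13 0 0 0 .33; 0 0 .135 0 0 0 .33; 0 0 .135 0 0 0 .33; 0 0 .135 0 0 0 .33"

```text
time: 4.4
position: [0.5932, 0.0503, 0.0684]
tool_rot: [0.78, 0.626, 0.001, 0.001]
ft_force: [-1.6, 0.1, 7.4]
grip_width: 0.029
grip_force: 4.1
```

Request:
move_arm --moves "0 0 .01 0 0 0 .37; 0 0 .03 0 0 0 .37; 0 0 .04 0 0 0 .37; 0 0 .04 0 0 0 .37; 0 0 .04 0 0 0 .37"

```text
time: 4.9
position: [0.5949, 0.0499, 0.0673]
tool_rot: [0.78, 0.626, 0.003, 0.003]
ft_force: [-2.3, -0.3, 22.4]
grip_width: 0.0321
grip_force: 11.4
```

Run:
```python
from h import *
b=snap('side')
cv2.imwrite('pics/c4.png',cv2.resize(b['image'][130:230,230:330,::-1],(500,500),interpolation=cv2.INTER_CUBIC))
o=robot.get_obs();print(o['position'],o['ft_force'])
```

```text
[0.59485379 0.04994328 0.06729181] [-2.20183604  0.20748415 22.9374667 ]
```

View pics/c4.png

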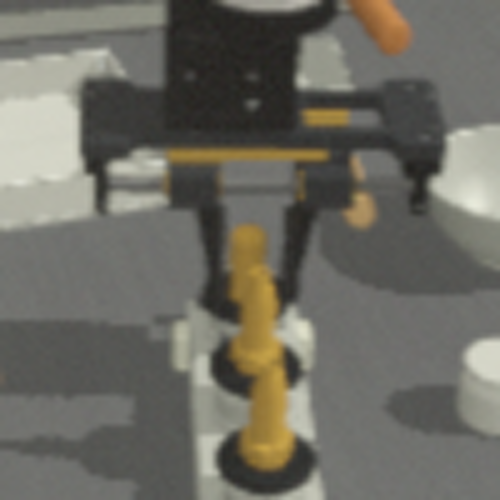

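The collar is bottomed at 22 N, and the plug head at crop (249,228) stands between the fingers. Next I back off and grip the head.

Request:
move_arm --moves "0 0 -.1 0 0 0 .37; 0 0 -.17 0 0 0 .37; 0 0 -.17 0 0 0 .37; 0 0 -.17 0 0 0 .37"

```text
time: 5.35
position: [0.5916, 0.0504, 0.0789]
tool_rot: [0.78, 0.626, -0.0, -0.0]
ft_force: [0.6, -0.3, -0.1]
grip_width: 0.0321
grip_force: 0.0
```

Request:
move_arm --moves "0 0 0 0 0 0 .15; 0 0 0 0 0 0 .15; 0 0 0 0 0 0 .15; 0 0 0 0 0 0 .15; 0 0 0 0 0 0 .15" --squeeze 25

```text
time: 5.85
position: [0.5916, 0.0503, 0.0785]
tool_rot: [0.78, 0.626, -0.0, -0.0]
ft_force: [1.4, -0.5, -4.1]
grip_width: 0.0193
grip_force: 25.0
```

Request:
move_arm --moves "0 0 -.1 0 0 0 .15; 0 0 -.2 0 0 0 .15; 0 0 -.4 0 0 0 .15; 0 0 -.4 0 0 0 .15"

```text
time: 6.25
position: [0.5939, 0.0502, 0.1223]
tool_rot: [0.78, 0.626, 0.002, 0.002]
ft_force: [1.2, -0.2, -2.7]
grip_width: 0.0192
grip_force: 25.0
```

Request:
move_arm --moves "0 0 -.2 0 0 0 .15; 0 0 -.5 0 0 0 .15; 0 0 -.5 0 0 0 .15"

```text
time: 6.55
position: [0.5945, 0.0501, 0.1728]
tool_rot: [0.78, 0.626, 0.003, 0.003]
ft_force: [1.3, -0.2, -2.0]
grip_width: 0.0192
grip_force: 25.0
```

Request:
move_arm --moves ".3 -.2 0 0 0 0 .15; .6 -.4 0 0 0 0 .15; .81 -.49 0 0 0 0 .15; .81 -.49 0 0 0 0 .15"

```text
time: 6.95
position: [0.5595, 0.1427, 0.1681]
tool_rot: [0.779, 0.627, -0.001, -0.001]
ft_force: [0.5, -0.5, -1.6]
grip_width: 0.0194
grip_force: 25.0
```

Request:
move_arm --moves ".3 -.2 0 0 0 0 .15; .6 -.4 0 0 0 0 .15; .81 -.49 0 0 0 0 .15; .81 -.49 0 0 0 0 .15"

```text
time: 7.35
position: [0.5303, 0.2315, 0.1683]
tool_rot: [0.779, 0.627, -0.0, -0.0]
ft_force: [0.4, -0.4, -2.1]
grip_width: 0.0187
grip_force: 25.0
```

Request:
move_arm --moves ".3 -.2 0 0 0 0 .15; .6 -.4 0 0 0 0 .15; .81 -.49 0 0 0 0 .15; .81 -.49 0 0 0 0 .15"

```text
time: 7.75
position: [0.5009, 0.3207, 0.1685]
tool_rot: [0.779, 0.627, 0.0, -0.0]
ft_force: [0.2, -0.2, -1.6]
grip_width: 0.0191
grip_force: 25.0
```

Run:
```python
from h import *
b=snap('side')
cv2.imwrite('pics/c5.png',cv2.resize(b['image'][80:230,180:330,::-1],(600,600),interpolation=cv2.INTER_CUBIC))
o=robot.get_obs();print(o['position'],o['ft_force'],go([.5,.322,.058]))
```

```text
[0.50126191 0.31922082 0.16848945] [ 0.14401226  0.03737648 -1.16924693] [ 0.02541047 -0.01856919  1.10486783]
```

View pics/c5.png

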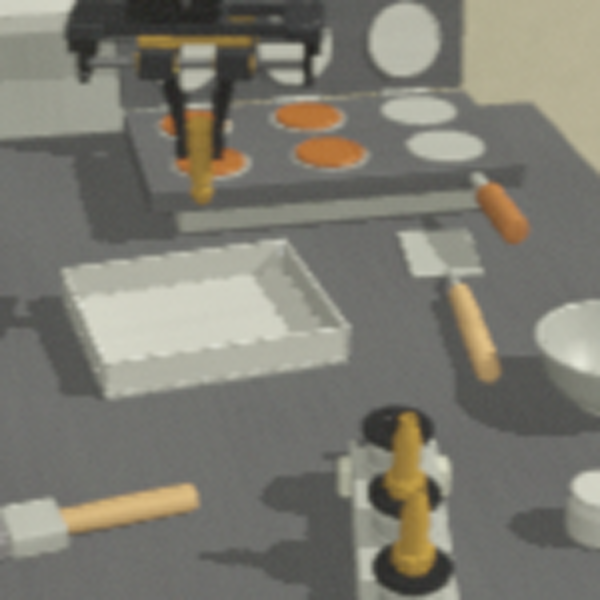

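The plug is held upright at crop (203,165), over the tray, and the socket is empty. I'll lower and release.

Request:
move_arm --moves "0 0 .4 0 0 0 .15; 0 0 .8 0 0 0 .15; 0 0 .95 0 0 0 .15; 0 0 .95 0 0 0 .15"

```text
time: 8.2
position: [0.4998, 0.3165, 0.071]
tool_rot: [0.781, 0.625, -0.003, -0.001]
ft_force: [-0.3, -0.9, -0.5]
grip_width: 0.0187
grip_force: 25.0
```

Request:
move_arm --moves "0 0 .1 0 0 0 .15; 0 0 .15 0 0 0 .15; 0 0 .15 0 0 0 .15; 0 0 .15 0 0 0 .45; 0 0 .15 0 0 0 .45; 0 0 .15 0 0 0 .45;0 0 .15 0 0 0 .45;0 0 .15 0 0 0 .45"

```text
time: 9.0
position: [0.5012, 0.3195, 0.0593]
tool_rot: [0.78, 0.626, 0.0, 0.0]
ft_force: [-0.1, 0.7, -0.1]
grip_width: 0.0384
grip_force: 0.0
```

Request:
move_arm --moves "0 0 -.2 0 0 0 .45; 0 0 -.4 0 0 0 .45; 0 0 -.8 0 0 0 .45; 0 0 -1 0 0 0 .45; 0 0 -1 0 0 0 .45"

```text
time: 9.5
position: [0.5033, 0.3204, 0.1626]
tool_rot: [0.78, 0.626, 0.004, 0.001]
ft_force: [-1.2, 0.6, 1.0]
grip_width: 0.0391
grip_force: 0.0
```

Run:
```python
from h import *
a=snap('top');b=snap('side')
f=lambda c,x,y,w,h:cv2.resize(c['image'][y:y+h,x:x+w,::-1],(400,400),interpolation=cv2.INTER_CUBIC)
cv2.imwrite('pics/c6.png',np.hstack([f(a,55,155,100,100),f(b,180,110,100,100)]))
o=robot.get_obs();print(o['position'],o['ft_force'],go([.495,-.322,.16]))
c=[]
```

```text
[0.50090739 0.3193402  0.15914942] [ 0.27906474 -0.27644367 -0.41181088] [-6.27356676  1.33325226 -0.00925066]
```

View pics/c6.png

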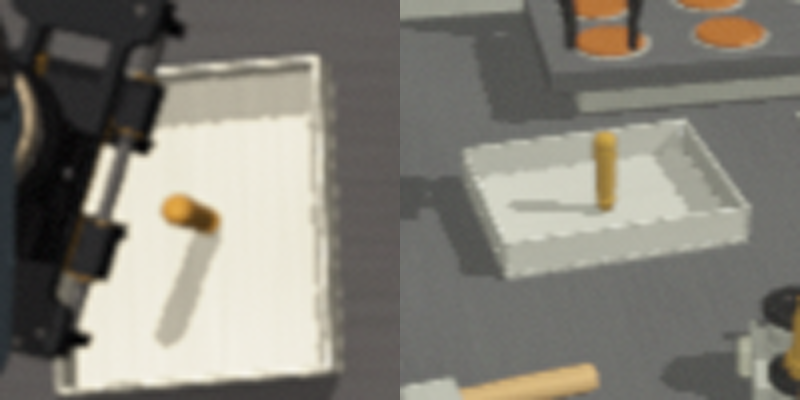

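The plug stands free in the tray, at top crop (190,215) and side crop (605,170). Next I go to the rack.

Request:
move_arm --moves "-.45 .1 0 0 0 0 .4; -.9 .19 0 0 0 0 .4; -.9 .19 0 0 0 0 .4"

```text
time: 9.9
position: [0.4981, 0.2228, 0.157]
tool_rot: [0.781, 0.624, -0.003, -0.001]
ft_force: [0.3, 1.0, -0.0]
grip_width: 0.0353
grip_force: 0.0
```

Request:
move_arm --moves "-.45 .1 0 0 0 0 .4; -.9 .19 0 0 0 0 .4; -.9 .19 0 0 0 0 .4"

```text
time: 10.2
position: [0.4982, 0.1315, 0.1575]
tool_rot: [0.782, 0.624, -0.002, -0.001]
ft_force: [0.6, 0.9, 0.3]
grip_width: 0.0346
grip_force: 0.0
```

Request:
move_arm --moves "-.45 .1 0 0 0 0 .4; -.9 .19 0 0 0 0 .4; -.9 .19 0 0 0 0 .4"

```text
time: 10.5
position: [0.4984, 0.04, 0.158]
tool_rot: [0.782, 0.624, -0.001, -0.0]
ft_force: [0.0, 0.6, -0.0]
grip_width: 0.035
grip_force: 0.0
```

Request:
move_arm --moves "-.45 .1 0 0 0 0 .4; -.9 .19 0 0 0 0 .4; -.9 .19 0 0 0 0 .4"

```text
time: 10.8
position: [0.4983, -0.0519, 0.1583]
tool_rot: [0.782, 0.624, -0.0, 0.001]
ft_force: [0.1, 0.1, 0.2]
grip_width: 0.0348
grip_force: 0.0
```

Request:
move_arm --moves "-.45 .1 0 0 0 0 .4; -.9 .19 0 0 0 0 .4; -.9 .19 0 0 0 0 .4"

```text
time: 11.1
position: [0.4979, -0.144, 0.1586]
tool_rot: [0.781, 0.624, 0.0, 0.001]
ft_force: [0.4, 1.1, 1.0]
grip_width: 0.0351
grip_force: 0.0
```

Request:
move_arm --moves "-.45 .1 0 0 0 0 .4; -.9 .19 0 0 0 0 .4; -.9 .19 0 0 0 0 .4"

```text
time: 11.4
position: [0.4971, -0.2361, 0.1587]
tool_rot: [0.781, 0.624, 0.0, 0.002]
ft_force: [0.6, 0.1, -0.8]
grip_width: 0.0351
grip_force: 0.0
```

Request:
move_arm --moves "-.45 .1 0 0 0 0 .4; -.87 .19 0 0 0 0 .4; -.87 .19 0 0 0 0 .4; -.87 .19 0 0 0 0 .4; -.87 .19 0 0 0 0 .4"

```text
time: 11.9
position: [0.4947, -0.3185, 0.1582]
tool_rot: [0.78, 0.626, 0.0, -0.002]
ft_force: [-0.8, -0.6, 0.1]
grip_width: 0.0349
grip_force: 0.0
```

Run:
```python
from h import *
np.set_printoptions(precision=4,suppress=True)
a=snap('top','top7.png');b=snap('side')
f=lambda c,x,y,w,h:cv2.resize(c['image'][y:y+h,x:x+w,::-1],(400,400),interpolation=cv2.INTER_CUBIC)
cv2.imwrite('pics/c7.png',np.hstack([f(b,235,225,100,100),f(a,180,150,70,70)]))
o=robot.get_obs();print(o['position'],R.from_quat(o['tool_rot']).as_matrix(),o['q'],go([.495,-.322,.074]))
print('tips mid side',proj(b,o['position']+[0,0,-.011]))
# now-free collar from the top: hull of dark
V=cv2.cvtColor(a['image'],cv2.COLOR_RGB2HSV)[:,:,2];print(V[174,198:224],V[160:188,211])
```

```text
[ 0.4949 -0.3189  0.1587] [[ 0.215   0.9766 -0.0013]
 [ 0.9766 -0.215   0.0018]
 [ 0.0015 -0.0017 -1.    ]] [-0.7623  0.5741  1.5946  0.0005  0.9751 -0.5459] [-0.0309  0.0088  0.8467]
tips mid side [282.1478 255.6883]
[190 201 192 129  53  23  27  29  29  57 101 142 162 160 155 148 125  83
  39  27  25  31  86 174 221 228] [128 214 245 216 121  42  26  28  22  18  35  65  95 138 160 167 156 108
  52  27  26  24  34  78 129 159 167 159]
```

View pics/c7.png

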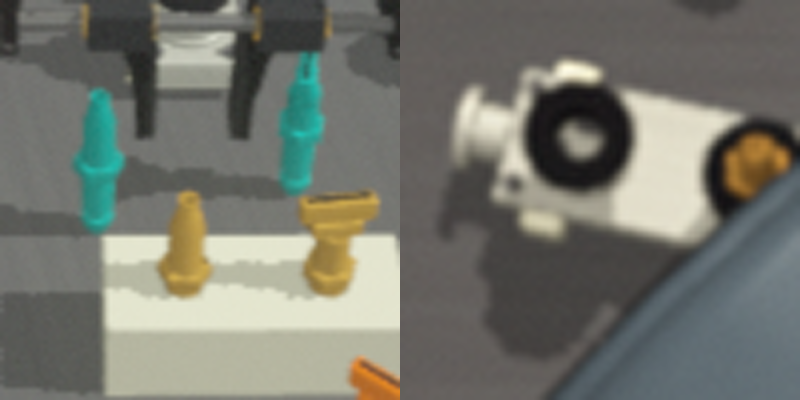

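The tips straddle the spare: their midpoint at crop (192,135), px u 283, matches the mouth at (189,197), px u 282. The free collar at right is clearly empty. I'll descend and grip.

Request:
move_arm --moves "-.03 .01 .3 0 0 0 .4; -.03 .01 .6 0 0 0 .4; -.03 .01 .75 0 0 0 .4; -.03 .01 .84 0 0 0 .4; -.03 .01 .84 0 0 0 .4; -.03 .01 .84 0 0 0 .4"

```text
time: 12.6
position: [0.4957, -0.3244, 0.0757]
tool_rot: [0.78, 0.626, 0.0, 0.0]
ft_force: [-0.2, -0.2, 1.0]
grip_width: 0.0351
grip_force: 0.0
```

Request:
move_arm --moves "0 0 0 0 0 0 .12; 0 0 0 0 0 0 .12; 0 0 0 0 0 0 .12; 0 0 0 0 0 0 .12; 0 0 0 0 0 0 .12" --squeeze 40

```text
time: 13.1
position: [0.4954, -0.325, 0.0757]
tool_rot: [0.78, 0.626, 0.0, 0.0]
ft_force: [-1.1, -0.0, 3.7]
grip_width: 0.0173
grip_force: 39.9
```

Run:
```python
from h import *
np.set_printoptions(precision=4,suppress=True)
a=snap('top')
print('socket',onz(a,210.76,173.6,.064),onz(a,210.76,173.6,.062))
o=robot.get_obs();print(o['position'],o['ft_force'],o['moment'],o['grip_width'],o['grip_force'])
```

```text
socket [0.5907 0.0501 0.064 ] [0.5911 0.0503 0.062 ]
[ 0.4954 -0.325   0.0757] [-0.2444  0.3444  5.0158] [-0.0581  0.2841  0.0001] 0.01682183163452745 39.87529122810656
```

Request:
move_arm --moves "0 0 -.1 0 0 0 .12; 0 0 -.3 0 0 0 .12; 0 0 -.6 0 0 0 .12; 0 0 -.9 0 0 0 .12; 0 0 -.9 0 0 0 .12"

```text
time: 13.65
position: [0.4975, -0.3266, 0.1694]
tool_rot: [0.78, 0.626, 0.001, 0.004]
ft_force: [0.8, -1.7, -0.4]
grip_width: 0.0169
grip_force: 39.9
```

Request:
move_arm --moves "0 0 -.3 0 0 0 .12; 0 0 -.45 0 0 0 .12; 0 0 -.45 0 0 0 .12"

```text
time: 13.95
position: [0.496, -0.3254, 0.2116]
tool_rot: [0.78, 0.626, 0.0, 0.002]
ft_force: [0.1, -0.1, -0.8]
grip_width: 0.0167
grip_force: 39.9
```

Request:
move_arm --moves ".3 0 0 0 0 0 .12; .6 0 0 0 0 0 .12; .96 .03 0 0 0 0 .12; .96 .03 0 0 0 0 .12"

```text
time: 14.35
position: [0.5181, -0.2267, 0.208]
tool_rot: [0.779, 0.627, -0.0, -0.003]
ft_force: [-1.2, 0.5, -0.5]
grip_width: 0.0168
grip_force: 39.9
```

Request:
move_arm --moves ".3 0 0 0 0 0 .12; .6 0 0 0 0 0 .12; .96 .03 0 0 0 0 .12; .96 .03 0 0 0 0 .12"

```text
time: 14.75
position: [0.5422, -0.135, 0.2085]
tool_rot: [0.779, 0.627, -0.0, -0.002]
ft_force: [-0.2, -1.9, -0.8]
grip_width: 0.0172
grip_force: 39.9
```

Request:
move_arm --moves ".3 0 0 0 0 0 .12; .6 0 0 0 0 0 .12; .96 .03 0 0 0 0 .12; .96 .03 0 0 0 0 .12"

```text
time: 15.15
position: [0.5666, -0.0429, 0.2088]
tool_rot: [0.779, 0.627, -0.0, -0.001]
ft_force: [-0.4, -0.6, -1.5]
grip_width: 0.0169
grip_force: 39.9
```

Request:
move_arm --moves ".3 0 0 0 0 0 .12; .6 0 0 0 0 0 .12; .96 .04 0 0 0 0 .12; .96 .04 0 0 0 0 .12; .96 .04 0 0 0 0 .12; .96 .04 0 0 0 0 .12"

```text
time: 15.75
position: [0.5908, 0.0457, 0.2093]
tool_rot: [0.78, 0.625, -0.001, -0.0]
ft_force: [0.1, -0.6, -1.0]
grip_width: 0.0173
grip_force: 39.9
```

Run:
```python
from h import *
np.set_printoptions(precision=4,suppress=True)
b=snap('side')
x,y,w,h=245,95,80,100
im=b['image'][y:y+h,x:x+w]
cv2.imwrite('pics/c8.png',cv2.resize(im[:,:,::-1],None,fx=6,fy=6,interpolation=cv2.INTER_CUBIC))
o=robot.get_obs();p=o['position'];print(p,o['tool_rot'],o['ft_force'],go([.5912,.0503,.21]))
hs=cv2.cvtColor(b['image'],cv2.COLOR_RGB2HSV);m=((hs[:,:,1]>110)&(hs[:,:,2]>60)&(hs[:,:,0]<30)&(hs[:,:,0]>7))
for r in range(110,172,4):
    q=np.flatnonzero(m[r,x:x+w])+x;print(r,q.min() if len(q) else '',q.max() if len(q) else '',len(q))
for z in(-.02,-.04,-.068):print('axis pred',z,proj(b,p+[0,0,z]))
print('socket',proj(b,np.array([.5912,.0503,.064])))
```

```text
[0.5908 0.0456 0.2096] [ 0.7806  0.6251 -0.0006 -0.0002] [-0.6697  0.3019 -0.6168] [ 0.0464 -0.0063 -0.0045]
110 251 300 38
114   0
118 254 266 13
122   0
126 301 304 4
130 281 307 11
134 278 310 16
138 278 311 14
142 278 284 7
146 277 285 9
150 278 284 7
154 278 293 7
158 278 295 7
162   0
166   0
170 300 302 2
axis pred -0.02 [281.0659 145.1701]
axis pred -0.04 [280.7    152.1075]
axis pred -0.068 [280.2008 161.5738]
socket [278.593  185.4949]
```

View pics/c8.png

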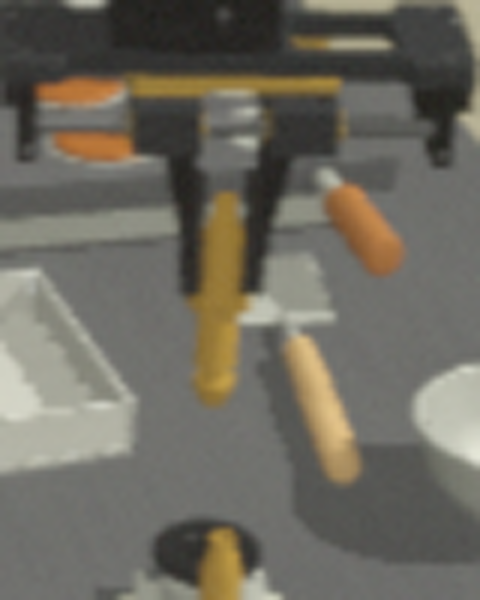

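The spare is held upright with its tip at crop (213,400), px (280.5,161.7), as predicted (280.2,161.6). The empty collar is below it at (208,550). I'll descend into the mouth first.

Request:
move_arm --moves ".03 0 .3 0 0 0 .12; .03 0 .55 0 0 0 .12; .03 0 .65 0 0 0 .12; .03 0 .75 0 0 0 .12; .03 0 .8 0 0 0 .12; .03 0 .85 0 0 0 .12; .03 0 .85 0 0 0 .12" --squeeze 55

```text
time: 16.5
position: [0.592, 0.0501, 0.1251]
tool_rot: [0.78, 0.626, 0.0, 0.0]
ft_force: [0.2, 0.4, -0.6]
grip_width: 0.0166
grip_force: 54.9
```

Request:
move_arm --moves "0 0 .05 0 0 0 .12; 0 0 .1 0 0 0 .12; 0 0 .13 0 0 0 .12; 0 0 .13 0 0 0 .12"

```text
time: 16.9
position: [0.5915, 0.0503, 0.1115]
tool_rot: [0.78, 0.626, -0.0, -0.0]
ft_force: [0.1, -0.2, -1.0]
grip_width: 0.0165
grip_force: 54.9
```

Request:
move_arm --moves "0 0 .05 0 0 0 .12; 0 0 .1 0 0 0 .12; 0 0 .14 0 0 0 .12; 0 0 .17 0 0 0 .12; 0 0 .2 0 0 0 .12; 0 0 .22 0 0 0 .12; 0 0 .22 0 0 0 .12"

```text
time: 17.6
position: [0.5925, 0.0498, 0.0902]
tool_rot: [0.78, 0.626, 0.0, 0.001]
ft_force: [1.2, -1.5, -2.3]
grip_width: 0.0166
grip_force: 54.9
```

Run:
```python
from h import *
o=robot.get_obs();print(o['time'],o['position'],o['ft_force'],o['moment'],o['grip_width'])
```

```text
17.6 [0.59251381 0.0498254  0.09021033] [ 1.16190978 -1.48852785 -2.26486144] [-0.47262499 -0.13537724  0.00265428] 0.01658930676317399
```

Request:
move_arm --moves "0 0 .02 0 0 0 .12; 0 0 .04 0 0 0 .12; 0 0 .04 0 0 0 .12"

```text
time: 17.9
position: [0.5929, 0.0498, 0.089]
tool_rot: [0.78, 0.626, 0.001, 0.001]
ft_force: [-3.7, -1.8, 18.3]
grip_width: 0.0167
grip_force: 54.9
```

Request:
move_arm --moves "0 0 -.04 0 0 0 .12; 0 0 -.06 0 0 0 .12; 0 0 -.08 0 0 0 .12; 0 0 -.08 0 0 0 .12"

```text
time: 18.3
position: [0.5919, 0.0499, 0.0902]
tool_rot: [0.78, 0.626, -0.0, -0.0]
ft_force: [5.5, -1.9, -22.2]
grip_width: 0.0168
grip_force: 55.0
```

The spare holds against a 22 N pull, so it's locked. I'll release the load, open and retreat.

Request:
move_arm --moves "0 0 .04 0 0 0 .12; 0 0 .04 0 0 0 .12; 0 0 .04 0 0 0 .45; 0 0 .04 0 0 0 .45; 0 0 .04 0 0 0 .45; 0 0 .04 0 0 0 .45"

```text
time: 18.9
position: [0.5915, 0.0506, 0.0902]
tool_rot: [0.78, 0.626, -0.0, -0.0]
ft_force: [0.6, 0.3, 0.4]
grip_width: 0.0373
grip_force: 0.0
```

Request:
move_arm --moves "0 0 -.3 0 0 0 .45; 0 0 -.6 0 0 0 .45; 0 0 -.95 0 0 0 .45; 0 0 -.95 0 0 0 .45"

```text
time: 19.3
position: [0.5951, 0.0503, 0.1902]
tool_rot: [0.78, 0.626, 0.004, 0.004]
ft_force: [0.6, 0.0, -0.7]
grip_width: 0.0389
grip_force: 0.0
```

Request:
move_arm --moves ".3 -.3 0 0 0 0 .45; .6 -.6 0 0 0 0 .45; .9 -.9 0 0 0 0 .45; .9 -.9 0 0 0 0 .45"

```text
time: 19.7
position: [0.5185, 0.1613, 0.1842]
tool_rot: [0.779, 0.628, -0.002, -0.002]
ft_force: [-0.2, -0.9, -0.5]
grip_width: 0.0393
grip_force: 0.0
```

Run:
```python
from h import *
a=snap('top');b=snap('side')
f=lambda c,x,y,w,h:cv2.resize(c['image'][y:y+h,x:x+w,::-1],(400,400),interpolation=cv2.INTER_CUBIC)
cv2.imwrite('pics/c9.png',np.hstack([f(a,190,130,110,110),f(b,195,125,110,110)]))
o=robot.get_obs();print(o['time'],o['position'],o['ft_force'],proj(b,np.array([.5912,.0503,.119])))
```

```text
19.8 [0.52269654 0.15845749 0.18469548] [ 0.25924888 -0.76032733 -1.01408103] [279.49847606 168.13874631]
```

View pics/c9.png

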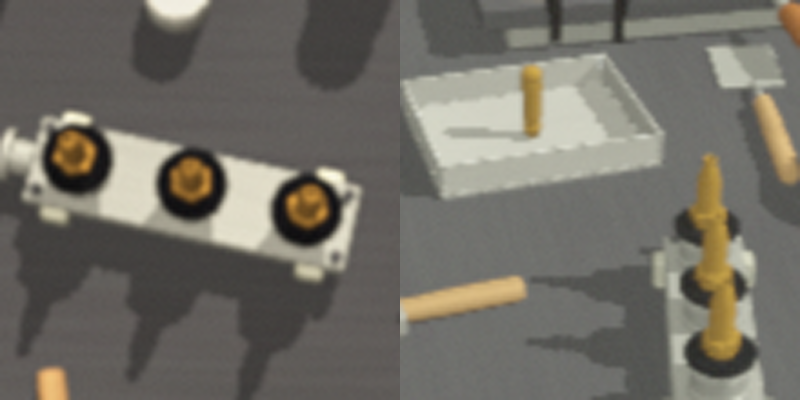

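All three spouts sit alike. The new mouth at side crop (710,155), px (280.3,167.6), matches the 119 mm prediction of (279.5,168.1). The plug rests in the tray at crop (532,100), so I'll hand in.

```bash
python3 -c "
from rig import robot
print(robot.hand_in())"
```

```text
the job is handed in; nothing more can be done
None
```

The job is handed in: the spare spout is locked in socket 2 (it held against a 22 N pull), the plug stands in the tray, and I didn't touch the fitted spouts or the fan; the hand-in gave no verdict.

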